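Put the third tank's sample into the third gap of the sample rack

TASK

Put the third tank's sample away: starting beside the rack's tall end plate, run one fingertip along the top rail over the first and second gaps to the third, counting every gap, full or empty, and stop there. Then push the sample jar that stands in front of the rack along the bench into that third gap until it rests against the back stop. Do not lift or tip the jar, and leave the jars already in the rack and the other things on the bench where they are.

Things in the scene. Friction and masses are not known exactly. Their poses are not given: they have to be found in the camera images.
- rack: Stainless sample rack fixed to the bench, open in front (-x) and above. Origin on the bench, mid-width and mid-depth of the gaps; x runs from the open front to the back, y to the robot's left. Six gaps side by side, centres at y = +175, +105, +35, -35, -105, -175 mm, each 64 mm wide between 6 mm dividers 60 mm tall. No floor: jars stand and slide on the bench itself
- rack_back (a point): Point on the bench at mid-width of the rack, on the front face of the upright back stop that closes all the gaps: rack x = +31 mm, y = 0. The rounded front edges of the dividers are 65 mm nearer, at rack x = -34 mm. A jar of 54 mm diameter pushed fully home has its centre at rack x = +4 mm
- rail_mid (a point): Middle of the top of the flat level rail that runs along the top of the rack's back over all six gaps: rack x = +43 mm, y = 0, 105 mm above the bench. The rail is 24 mm deep (rack x = 31 to 55 mm); five dark divider caps, 10 mm wide and flush with its top, part it into one steel section over each gap
- tall_end: The rack's tall end plate with a hand hole, 6 mm thick, 92 mm deep and 135 mm tall, rising 30 mm above the rail. It stands at the left (+y) or the right (-y) end of the rack, 210 mm from its middle: the gap beside it is the first one. Origin: on the bench, in the plate's thickness, level with the rack's origin in x
- low_end: The low plate that closes the other end of the rack, same shape as a divider (60 mm tall in front, up to the rail at the back). Origin as for the tall end plate
- jar: The sample jar to put away: amber glass with a paper band and a steel screw lid, 54 mm diameter, 75 mm tall, about 0.13 to 0.25 kg, standing loose on the bench in front of the rack, the only jar outside it. Origin: centre of its underside
- kept_a: amber glass jar with a paper band and a steel screw lid, 54 mm diameter, 75 mm tall; origin: centre of its underside. It is kept in one of the gaps
- kept_b: amber glass jar with a paper band and a steel screw lid, 54 mm diameter, 75 mm tall; origin: centre of its underside. It is kept in one of the gaps
- kept_c: shorter amber jar without a paper band, 54 mm diameter, 58 mm tall; origin: centre of its underside. It is kept in one of the gaps
- tasting_cup: white tasting cup, 72 mm diameter, 62 mm tall, on the bench to the left of the jar; origin: centre of its underside
- masu: open square wooden cup, 85 x 85 x 56 mm, on the bench to the right of the jar; origin: centre of its underside
- bottle: small amber bottle with a white cap, 60 mm diameter, 162 mm tall, on the bench to the left of the rack; origin: centre of its underside
- funnel: white funnel standing mouth down, 104 mm diameter, 105 mm tall, behind the rack; origin: centre of its underside
- brush: hand brush lying on the bench to the right of the rack; origin: under its middle
- rail1: section of the top rail over the rack's gap at y = +175 mm (sections are named from the left, whichever end is tall): steel, 24 x 60 x 10 mm, flat and rigid. Origin: centre of its underside, 95 mm above the bench (its top is at 105 mm)
- rail2: section of the top rail over the rack's gap at y = +105 mm (sections are named from the left, whichever end is tall): steel, 24 x 60 x 10 mm, flat and rigid. Origin: centre of its underside, 95 mm above the bench (its top is at 105 mm)
- rail3: section of the top rail over the rack's gap at y = +35 mm (sections are named from the left, whichever end is tall): steel, 24 x 60 x 10 mm, flat and rigid. Origin: centre of its underside, 95 mm above the bench (its top is at 105 mm)
- rail4: section of the top rail over the rack's gap at y = -35 mm (sections are named from the left, whichever end is tall): steel, 24 x 60 x 10 mm, flat and rigid. Origin: centre of its underside, 95 mm above the bench (its top is at 105 mm)
- rail5: section of the top rail over the rack's gap at y = -105 mm (sections are named from the left, whichever end is tall): steel, 24 x 60 x 10 mm, flat and rigid. Origin: centre of its underside, 95 mm above the bench (its top is at 105 mm)
- rail6: section of the top rail over the rack's gap at y = -175 mm (sections are named from the left, whichever end is tall): steel, 24 x 60 x 10 mm, flat and rigid. Origin: centre of its underside, 95 mm above the bench (its top is at 105 mm)
- cap1: dark divider cap, 24 x 10 x 10 mm, set flush in the top rail over the divider at y = +140 mm of the rack. Origin: centre of its underside, 95 mm above the bench (its top is at 105 mm)
- cap2: dark divider cap, 24 x 10 x 10 mm, set flush in the top rail over the divider at y = +70 mm of the rack. Origin: centre of its underside, 95 mm above the bench (its top is at 105 mm)
- cap4: dark divider cap, 24 x 10 x 10 mm, set flush in the top rail over the divider at y = -70 mm of the rack. Origin: centre of its underside, 95 mm above the bench (its top is at 105 mm)
- cap5: dark divider cap, 24 x 10 x 10 mm, set flush in the top rail over the divider at y = -140 mm of the rack. Origin: centre of its underside, 95 mm above the bench (its top is at 105 mm)

How it is judged:
On the way, in this order (a step that is already met when the one before it is completed fails the run):
1. a fingertip touches the rail over the first gap from the tall end plate (((y of tall_end in the frame of rack above 0 m and contact force between the fingers and rail1 above 0.2 N) or (y of tall_end in the frame of rack below 0 m and contact force between the fingers and rail6 above 0.2 N))).
2. then it runs over the divider between the first and second gaps (((y of tall_end in the frame of rack above 0 m and contact force between the fingers and cap1 above 0.2 N) or (y of tall_end in the frame of rack below 0 m and contact force between the fingers and cap5 above 0.2 N))).
3. then along the rail over the second gap (((y of tall_end in the frame of rack above 0 m and contact force between the fingers and rail2 above 0.2 N) or (y of tall_end in the frame of rack below 0 m and contact force between the fingers and rail5 above 0.2 N))).
4. then over the divider between the second and third gaps (((y of tall_end in the frame of rack above 0 m and contact force between the fingers and cap2 above 0.2 N) or (y of tall_end in the frame of rack below 0 m and contact force between the fingers and cap4 above 0.2 N))).
5. then on to the rail over the third gap (((y of tall_end in the frame of rack above 0 m and contact force between the fingers and rail3 above 0.2 N) or (y of tall_end in the frame of rack below 0 m and contact force between the fingers and rail4 above 0.2 N))).
6. then the jar is pushed home in the third gap (((y of tall_end in the frame of rack above 0 m and y of jar in the frame of rack between 0.025 and 0.045 m) or (y of tall_end in the frame of rack below 0 m and y of jar in the frame of rack between -0.045 and -0.025 m)) and x of jar in the frame of rack between -0.002 and 0.012 m and height (world z) of jar below 0.004 m and angle between jar's own z axis and vertical below 0.08 rad and linear speed of jar below 0.01 m/s), for 0.2 s.
At the end, for the whole second after the job is handed in: The sample jar stands upright on the bench in the third gap counted from the tall end plate, its axis within 10 mm of the gap's middle and within 6 mm of fully home against the back stop, at rest (all of step 6); the robot touches nothing.
It fails at once if the fingertip runs on to the rail over the fourth gap or beyond ((y of tall_end in the frame of rack above 0 m and (contact force between the fingers and rail4 above 0.2 N or contact force between the fingers and rail5 above 0.2 N or contact force between the fingers and rail6 above 0.2 N)) or (y of tall_end in the frame of rack below 0 m and (contact force between the fingers and rail1 above 0.2 N or contact force between the fingers and rail2 above 0.2 N or contact force between the fingers and rail3 above 0.2 N))).
It fails at once if the sample jar is lifted off the bench (height (world z) of jar above 0.008 m).
It fails at once if the sample jar is tipped (angle between jar's own z axis and vertical above 0.35 rad).
It fails at once if a jar already in the rack is moved by more than 12 mm (distance of any of kept_a, kept_b, kept_c from where it was at the start of the episode above 0.012 m).
It fails at once if another thing on the bench is moved by more than 20 mm (distance of any of tasting_cup, masu, bottle, funnel, brush from where it was at the start of the episode above 0.02 m).
It also fails if it takes over 66 s, if anything falls off the work surface, if the arm or the gripper's body presses on something with over 40 N, if the wrist force passes 120 N, or if a joint passes its speed limit or range.

ROBOT

A 6-joint arm with a two-finger parallel gripper is mounted at the origin on the work surface. World frame = base frame: x ahead of the robot, y to its left, z up, the work surface at z = 0. Lengths are in m, angles in rad, forces in N, time in s.
With the tool pointing down it reaches from about 0.375 to 0.975 m from the base axis. Payload 3.8 kg.
Tool frame: the origin (TCP) lies at the very end of the fingers, on their centre line; the grasp point (between the pads) lies 19 mm behind it; y points along the fingers, x is the direction in which the jaws open and shut, and the axes are right-handed (so a half turn about y gives the same grasp; the last joint's range is limited). The gripper opens to 88 mm and grips with 3 to 60 N. Pads are 18 mm wide; open, the fingers measure 123 mm over their backs; the gripper's body (75 mm by 187 mm) begins 45 mm behind the grasp point.
Start: joints at [1.079, 0.264, 1.604, -0, 1.274, -0.037], TCP at [0.297, 0.606, 0.239] pointing down, gripper open.
Joint ranges: [-2.63, 2.63], [-0.94, 2.18], [0.31, 2.57], [-1.31, 4.45], [0, 2.66], [-2.55, 2.55]. Speed limits (rad/s): [2.57, 2.57, 3.14, 3.14, 3.14, 3.14].

INTERFACE

Orientations are given as a unit quaternion [x, y, z, w].
In Python, from workcell import * gives the robot as it stands.
- The arm moves only by the shell command python3 -m creep 'ROWS' [OPENING] [FORCE]. ROWS is JSON, a list of rows, each a list of 2 entries, a list of its own where there are three numbers: the shift along the tool's x, y, z in cm, then the turn about the tool's y in degrees. A call has 1 to 12 rows; each row is the pose to reach, as a shift and turn from the pose commanded when the call began, along the tool's axes at that moment; what a row does not reach only later rows make up. A row lasts 1/10 s, in which the tool goes at most 50 mm and 8.59 degrees, less where a joint would pass 70% of its speed; a pose out of reach is approached as far as the arm can. A call with a gripper value outside its range is refused whole. OPENING is the gripper's target within -1 to 1 (fully open at 1, half-way at 0, shut at -1), set as the call begins (- or left out, the last holds). The fingers move at their own pace and stop on an object; FORCE is the grip in N (left out, the last holds). Time passes only in rows, so rows that repeat a pose let the fingers close. It gives the time, the measured TCP pose, the force and the opening at its end, in the units of the state.
- sense(): the state, without advancing time (a new reading comes with each control period).
- get_image(name): name is "scene" or "top" or "wrist"; returns (picture, depth): 384x512x3 uint8, red, green, blue; 384x512 float32, m along the optical axis (not along the pixel's ray), 0 where there is no reading.
- camera_model(name): a dict with "camera_matrix" (3x3 intrinsics, pixels), "dist_coeffs" ([k1, k2, p1, p2, k3] as OpenCV has them; the pictures are not rectified), "extrinsics" (4x4, takes a point from world to camera coordinates). Camera axes: x right, y down, z forward; pixel columns grow to the right and rows downward; lengths in m; the calibration is good to about 2 mm. A picture is of the moment at which its call begins: read the wrist's pose just before it. camera_model takes no time and is no camera call; for the wrist camera it gives the pose at the moment of the call.
- finish_job(): hands the job in, once; it reports no verdict.
Trained networks look in the newest picture that a camera, given by its name, has taken for a name from the list of things; names that differ only in an ending like _2 or _b are one class to them, and where a whole thing is asked for, a point or a joint stands for the part that bears it (a point fixed in the world has none). Each returns a list of dicts, best first, with "score" (0 to 1); they miss things now and then, are a little off and sometimes report something else, mostly with a low value. They report only what shows in the picture. A call takes as long as a camera call.
- spot_in(camera, query): "at" ([x, y, z] in m, in world coordinates, good to about 4 mm: the middle of the surface that is visible of it).
- landmark_of(camera, query): "at" ([x, y, z] in m, in world coordinates, good to about 4 mm: a listed point, or the origin of a listed thing).
The state is a dict: "t": time; "joint_positions": joint angles; "qvel": joint speeds; "joint_torque": joint torques, N m; "position": TCP position; "tcp_rot": TCP orientation; "force": force on the tool from outside, world axes, zero at the start; "torque": the same for the moment, N m; "width": finger opening in m.
Only numpy, scipy, OpenCV 4.12 (cv2) and the standard library are available. Lean on these libraries where they do the work, as an engineer would, in place of code of your own. Each camera call takes 0.05 s, during which the arm holds its last target. There are 200 camera calls.

## Working session

There is one attempt and no reset: what is moved stays moved. The work goes in short steps, Python scripts to look and compute and a shell command to move; the robot and the scene stay as the last step left them, time stands still between calls to the robot, and variables do not carry over. Pictures are saved under pics/ and viewed, about 8 in all and at most 12, crops included, and the job is handed in when it is done.

```bash
mkdir -p pics; ls; python3 - <<'E'
from workcell import *
import cv2
s=sense();print(s)
for c in ["scene","top"]:
    im,d=get_image(c);cv2.imwrite(f"pics/{c}0.png",im[:,:,::-1])
    for q in ["rack","rack_back","rail_mid","tall_end","low_end","jar","kept_c","tasting_cup","masu","bottle","funnel","brush"]:
        print(c,q,[(round(r["score"],2),[round(float(v),3) for v in r["at"]]) for r in landmark_of(c,q)][:5])
E
```

```text
pics
{'t': 0.0, 'joint_positions': array([ 1.07909343e+00,  2.64742069e-01,  1.60535294e+00,  2.07720951e-05,
        1.27368442e+00, -3.69162889e-02]), 'qvel': array([-0.00045983, -0.00187654, -0.00134796,  0.00171573, -0.00014013,
        0.00057069]), 'joint_torque': array([ 1.17281750e-03, -5.02126157e+01, -3.56867373e+01,  7.28995632e-02,
        2.98301037e-02, -2.06388950e-04]), 'position': array([0.2961834 , 0.60577115, 0.23740684]), 'tcp_rot': array([ 0.60022761,  0.37373325, -0.3750813 , -0.59947001]), 'force': array([0.36596284, 0.44602292, 0.949312  ]), 'torque': array([ 0.01666342, -0.04959311,  0.01215687]), 'width': 0.08825430154158945}
scene rack [(0.72, [0.588, 0.027, 0.0])]
scene rack_back [(0.85, [0.617, 0.027, -0.002])]
scene rail_mid [(0.57, [0.625, 0.022, 0.109]), (0.53, [0.459, -0.033, 0.002])]
scene tall_end [(0.74, [0.462, -0.036, 0.002]), (0.66, [0.58, -0.186, 0.002])]
scene low_end [(0.51, [0.594, 0.232, -0.0])]
scene jar [(0.62, [0.46, -0.035, -0.001])]
scene kept_c [(0.33, [0.629, -0.012, 0.094]), (0.2, [0.628, -0.146, 0.096])]
scene tasting_cup [(0.78, [
[... 466 characters left out ...]
, [0.59, -0.084, 0.003])]
top tall_end [(0.57, [0.579, -0.19, 0.0])]
top low_end [(0.55, [0.591, 0.237, 0.001])]
top jar [(0.76, [0.459, -0.034, 0.001]), (0.32, [0.577, -0.188, -0.003])]
top kept_c [(0.73, [0.59, -0.084, 0.004]), (0.72, [0.597, 0.197, 0.002]), (0.57, [0.589, -0.153, 0.002]), (0.28, [0.545, 0.396, -0.0])]
top tasting_cup [(0.95, [0.402, 0.324, -0.002]), (0.74, [0.59, -0.405, 0.001]), (0.47, [0.632, 0.13, 0.097]), (0.32, [0.624, -0.087, 0.093])]
top masu [(0.8, [0.441, -0.342, 0.001]), (0.48, [0.579, -0.188, 0.002])]
top bottle [(0.73, [0.548, 0.399, -0.003]), (0.47, [0.615, 0.022, 0.009])]
top funnel []
top brush [(0.75, [0.591, -0.406, 0.001]), (0.68, [0.625, -0.089, 0.09])]
```

View pics/scene0.png

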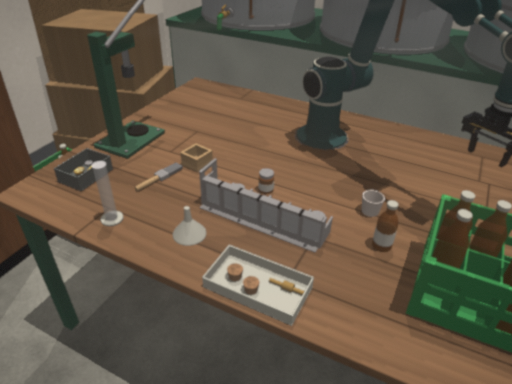

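View pics/top0.png

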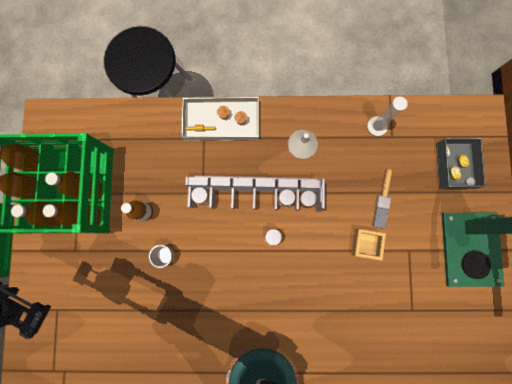

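The tall plate is at the rack's right end (top picture about (323,193)). Gaps 1, 2 and 6 counted from it are full (lids at (308,198), (287,197), (200,195)). Gap 3, at about (263,192), is empty, and the jar stands at (274,237). Next I'll refine the rack pose from depth and work out the tool axes.

```bash
cat > h.py <<'E'
from workcell import *
import numpy as np, cv2
from scipy.spatial.transform import Rotation as R
def cloud(c):
    im,d=get_image(c);m=camera_model(c);K=np.array(m["camera_matrix"]);E=np.array(m["extrinsics"])
    h,w=d.shape;u,v=np.meshgrid(np.arange(w),np.arange(h))
    p=cv2.undistortPoints(np.stack([u,v],-1).reshape(-1,1,2).astype(float),K,np.array(m["dist_coeffs"])).reshape(h,w,2)
    P=np.dstack([p*d[...,None],d]).reshape(-1,3)
    W=((P-E[:3,3])@E[:3,:3]).reshape(h,w,3);W[d==0]=np.nan
    return im,W
def togo(pos,yaw=None):
    "shift in tool cm from present to world pos; turn about tool y so that tool x lies at yaw"
    s=sense();r=R.from_quat(s["tcp_rot"]);M=r.as_matrix()
    a=np.arctan2(M[1,0],M[0,0])
    print("pos",s["position"].round(4),"xyaw",np.degrees(a).round(2),"ydir",M[:,1].round(3),"F",s["force"].round(2),"w",round(s["width"],4),"t",s["t"])
    print("shift cm",(M.T@(np.array(pos)-s["position"])*100).round(2),end=" ")
    if yaw is not None:
        d=(np.degrees(a)-np.degrees(yaw)+180)%360-180; print("turn",d.round(2),"or",((d+90)%180-90).round(2),"j6",s["joint_positions"][5])
    print()
E
python3 - <<'E'
from h import *
for c in ["top","scene"]:
    im,W=cloud(c)
    x,y,z=W[...,0],W[...,1],W[...,2]
    m=(abs(z-.105)<.006)&(x>.58)&(x<.68)&(y>-.25)&(y<.3)
    p=W[m];k=np.polyfit(p[:,1],p[:,0],1)
    for _ in range(4):
        g=abs(np.polyval(k,p[:,1])-p[:,0])<.013;k=np.polyfit(p[g,1],p[g,0],1)
    q=p[g];print(c,"rail",len(q),"slope",k,"y range",np.percentile(q[:,1],[0,1,99,100]).round(4),"z",np.median(q[:,2]),"mid x at y=.022",np.polyval(k,.022), "resid",np.percentile(q[:,0]-np.polyval(k,q[:,1]),[2,98]))
    m=(z>.115)&(z<.137)&(x>.52)&(x<.66)&(y>-.24)&(y<-.14);p=W[m];print(c,"plate top",len(p),p.mean(0),np.polyfit(p[:,0],p[:,1],1) if len(p)>5 else 0)
    m=(abs(z-.075)<.006)&(abs(x-.46)<.05)&(abs(y+.034)<.05);p=W[m];print(c,"lid",len(p),p.mean(0),p.min(0),p.max(0))
togo([.6,-.15,.2],0)
E
```

```text
top rail 1066 slope [0.02901056 0.63007674] y range [-0.1872 -0.1833  0.2291  0.2328] z 0.10435683585454131 mid x at y=.022 0.6307149689804019 resid [-0.01175239  0.01191859]
top plate top 85 [ 0.59107706 -0.18711077  0.13279046] [-0.02833187 -0.17036445]
top lid 196 [ 0.46224583 -0.03888441  0.07426776] [ 0.43787683 -0.06284426  0.06900403] [ 0.484369   -0.01580489  0.08015193]
scene rail 791 slope [0.02729586 0.63352089] y range [-0.1909 -0.1866  0.233   0.2358] z 0.10526627020087838 mid x at y=.022 0.6341214014122198 resid [-0.01252873  0.01006421]
scene plate top 101 [ 0.59617037 -0.18434796  0.12809992] [-0.03221678 -0.16514127]
scene lid 112 [ 0.4661302  -0.035411    0.07503457] [ 0.44109432 -0.06104262  0.06928126] [ 0.4883783  -0.01295262  0.08029741]
pos [0.2965 0.6064 0.2387] xyaw 63.94 ydir [-0. -0. -1.] F [-0.43  0.34  0.78] w 0.0881 t 1.4
shift cm [-54.62   3.87 -60.49] turn 63.94 or 63.94 j6 -0.03690588485828589
```

```bash
python3 - <<'E'
from h import *
togo([.455,.22,.22],np.radians(-1.7))
E
```

```text
pos [0.2965 0.6064 0.2387] xyaw 63.94 ydir [-0. -0. -1.] F [-0.43  0.34  0.78] w 0.0881 t 1.4
shift cm [-27.75   1.87 -31.21] turn 65.64 or 65.64 j6 -0.03690588485828589
```

```bash
python3 -m creep '[[[-2.8,0.2,-3.1],6.6],[[-5.6,0.4,-6.2],13.1],[[-8.3,0.6,-9.4],19.7],[[-11.1,0.8,-12.5],26.3],[[-13.9,1,-15.6],32.8],[[-16.7,1.2,-18.7],39.4],[[-19.4,1.4,-21.8],46],[[-22.2,1.6,-25],52.5],[[-25,1.8,-28.1],59],[[-27.8,1.9,-31.2],65.6],[[-27.8,1.9,-31.2],65.6]]' -1 20; python3 - <<'E'
from h import *
togo([.6145,-.1653,.2],np.radians(-1.7))
E
```

```text
t: 2.5
position: [0.456, 0.2157, 0.2198]
tcp_rot: [0.708, -0.012, 0.013, -0.706]
force: [-0.2, 0.2, -0.1]
width: 0.0025
pos [0.456  0.2157 0.2198] xyaw -2.05 ydir [ 0.001 -0.002 -1.   ] F [-0.23  0.19 -0.09] w 0.0025 t 2.5
shift cm [ 17.2    2.05 -37.5 ] turn -0.35 or -0.35 j6 0.4300796120222574
```

```bash
python3 -m creep '[[[1.9,0.2,-4.1],0],[[3.8,0.5,-8.2],0],[[5.7,0.7,-12.4],0],[[7.6,0.9,-16.6],0],[[9.5,1.1,-20.8],0],[[11.4,1.4,-25],0],[[13.3,1.6,-29.1],0],[[15.3,1.8,-33.3],0],[[17.2,2,-37.5],0],[[17.2,2,-37.5],0],[[17.2,2,-37.5],0]]' -1; python3 - <<'E'
from h import *
im,W=cloud("wrist");cv2.imwrite("pics/wrist1.png",im[:,:,::-1])
for q in ["tall_end","rail_mid","cap5","rail6"]:
    for f in (landmark_of,spot_in): print(q,[(round(r["score"],2),[round(float(v),3) for v in r["at"]]) for r in f("wrist",q)][:3])
x,y,z=W[...,0],W[...,1],W[...,2]
m=(abs(z-.105)<.005)&(x>.58)&(x<.68)&(y>-.25)&(y<.3);p=W[m]
print(len(p),np.polyfit(p[:,1],p[:,0],1),p.min(0),p.max(0),p.mean(0))
m=(z>.115)&(z<.137)&(x>.52)&(x<.66)&(y>-.26)&(y<-.14);p=W[m];print("plate",len(p),p.mean(0),p.min(0),p.max(0))
togo([.6145,-.1653,.12],np.radians(-1.7))
E
```

```text
t: 3.6
position: [0.616, -0.1604, 0.1992]
tcp_rot: [-0.707, 0.011, -0.01, 0.707]
force: [-0.1, -0.7, -0.2]
width: 0.0003
tall_end [(0.87, [0.58, -0.185, -0.004])]
tall_end [(0.97, [0.579, -0.182, 0.091])]
rail_mid []
rail_mid [(0.98, [0.628, -0.089, 0.106]), (0.75, [0.581, -0.183, 0.093]), (0.27, [0.627, -0.151, 0.104])]
cap5 [(0.97, [0.627, -0.117, 0.097]), (0.67, [0.628, -0.05, 0.099])]
cap5 [(0.91, [0.624, -0.119, 0.105]), (0.61, [0.627, -0.045, 0.104])]
rail6 [(0.72, [0.622, -0.086, 0.094]), (0.57, [0.625, -0.153, 0.092])]
rail6 [(0.86, [0.621, -0.085, 0.105]), (0.81, [0.627, -0.037, 0.104]), (0.62, [0.625, -0.151, 0.104])]
8201 [0.02608785 0.62745112] [ 0.61092794 -0.18332595  0.10008037] [ 0.63891801 -0.02698147  0.10998667] [ 0.62489746 -0.09788678  0.10520661]
plate 1922 [ 0.58461732 -0.18179032  0.12904854] [ 0.54414078 -0.18766199  0.11501241] [ 0.63644933 -0.17844225  0.13654273]
pos [ 0.6157 -0.1594  0.2   ] xyaw -1.59 ydir [ 0. -0. -1.] F [-0.16  0.35  0.46] w 0.0007 t 4.05
shift cm [-0.11  8.   -0.59] turn 0.11 or 0.11 j6 -0.26473756584637376
```

View pics/wrist1.png

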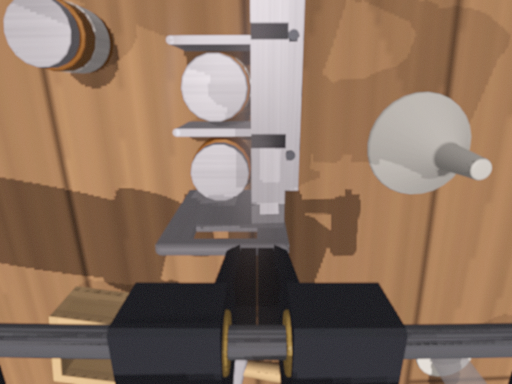

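The wrist picture shows the plate at (225,235), with the first two gaps' jars at (220,168) and (215,87). The caps are at (270,140) and (270,30), and the closed fingers at (257,260). Positions agree with my rack model to within 2 mm, so I'll descend onto rail6.

```bash
python3 -m creep '[[[-0.1,2.5,-0.4],0],[[-0.1,5,-0.4],0],[[-0.1,7,-0.4],0],[[-0.1,8.5,-0.4],0],[[-0.1,8.5,-0.4],0],[[-0.1,8.5,-0.4],0]]'; python3 -m creep '[[[0,0.2,0],0],[[0,0.4,0],0],[[0,0.6,0],0],[[0,0.8,0],0],[[0,0.8,0],0]]'
```

```text
t: 4.65
position: [0.6148, -0.1641, 0.115]
tcp_rot: [0.707, -0.01, 0.01, -0.707]
force: [0.4, -0.2, 0.6]
width: 0.0005
t: 5.15
position: [0.6144, -0.1642, 0.1065]
tcp_rot: [-0.707, 0.01, -0.01, 0.707]
force: [-0.1, -0.5, -0.1]
width: 0.0002
```

```bash
python3 -m creep '[[[0,0.1,0],0],[[0,0.1,0],0]]';python3 -m creep '[[[0,0.1,0],0],[[0,0.1,0],0]]'
```

```text
t: 5.35
position: [0.6145, -0.1642, 0.1056]
tcp_rot: [-0.707, 0.01, -0.01, 0.707]
force: [-0.1, 0.1, 0.3]
width: 0.0004
t: 5.55
position: [0.6147, -0.1642, 0.1055]
tcp_rot: [0.707, -0.01, 0.01, -0.707]
force: [-2.0, 0.2, 4.1]
width: 0.0002
```

```bash
python3 -m creep '[[[0,0.05,0],0],[[0,0.05,0.7],0],[[0,0.05,1.4],0],[[0,0.05,2.1],0],[[0,0.05,2.8],0],[[0,0.05,3.4],0]]';python3 -m creep '[[[0,0,0.7],0],[[0,0,1.4],0],[[0,0,2.1],0],[[0,0,2.8],0],[[0,0,3.5],0],[[0,0,4.2],0],[[0,0,4.8],0],[[0,0,4.8],0]]'
```

```text
t: 6.15
position: [0.6169, -0.1307, 0.1054]
tcp_rot: [0.708, -0.009, 0.011, -0.706]
force: [1.0, -4.6, 4.4]
width: 0.0004
t: 6.95
position: [0.6182, -0.0818, 0.1054]
tcp_rot: [0.707, -0.009, 0.011, -0.707]
force: [-0.1, -1.7, 5.3]
width: 0.0003
```

```bash
python3 -m creep '[[[0,0,0.7],0],[[0,0,1.4],0],[[0,0,2.1],0],[[0,0,2.8],0],[[0,0,3.4],0]]';python3 -m creep '[[[0,0,0.7],0],[[0,0,1.4],0],[[0,0,2.1],0],[[0,0,2.7],0],[[0,0,3.2],0],[[0,0,3.2],0]]'
```

```text
t: 7.45
position: [0.6192, -0.0487, 0.1055]
tcp_rot: [0.708, -0.009, 0.011, -0.706]
force: [0.3, -5.6, 5.8]
width: 0.0004
t: 8.05
position: [0.62, -0.016, 0.1054]
tcp_rot: [0.707, -0.009, 0.011, -0.707]
force: [0.0, -2.8, 5.8]
width: 0.0003
```

```bash
python3 -m creep '[[[0,-2,0],0],[[0,-6,0],0],[[0,-9,0],0],[[0,-9,0],0]]' -0.73 20; python3 - <<'E'
from h import *
E=np.array(camera_model("wrist")["extrinsics"]);print("cam",-E[:3,:3].T@E[:3,3])
im,W=cloud("top")
x,y,z=W[...,0],W[...,1],W[...,2]
m=(abs(z-.075)<.006)&(abs(x-.46)<.05)&(abs(y+.034)<.05);p=W[m];print("lid",len(p),p.mean(0))
print([(round(r["score"],2),r["at"]) for r in landmark_of("top","jar")])
togo([.415,-.056,.2],np.radians(-66.7))
E
```

```text
t: 8.45
position: [0.6219, -0.0155, 0.1993]
tcp_rot: [-0.707, 0.007, -0.013, 0.707]
force: [1.0, 0.9, 0.3]
width: 0.0119
cam [0.62274981 0.0675925  0.34534131]
lid 0 [nan nan nan]
[(0.68, [0.6161, 0.023, 0.0034])]
pos [ 0.6189 -0.0156  0.1943] xyaw -1.64 ydir [ 0.001  0.001 -1.   ] F [-0.08  1.06 -0.18] w 0.0118 t 8.55
shift cm [-20.27  -0.59  -4.62] turn 65.06 or 65.06 j6 -0.0374042746269415
<stdin>:5: RuntimeWarning: Mean of empty slice.
  ret = um.true_divide(
```

```bash
python3 -m creep '[[[-2.5,-0.5,-0.6],8],[[-5,-0.6,-1.2],16],[[-7.6,-0.6,-1.8],24],[[-10.2,-0.6,-2.3],32.5],[[-12.7,-0.6,-2.9],41],[[-15.2,-0.6,-3.5],49],[[-17.8,-0.6,-4.1],57],[[-20.3,-0.6,-4.6],65],[[-20.3,-0.6,-4.6],65],[[-20.3,-0.6,-4.6],65]]'; python3 - <<'E'
from h import *
def lid(c):
    im,W=cloud(c);x,y,z=W[...,0],W[...,1],W[...,2]
    m=(abs(z-.075)<.006)&(abs(x-.46)<.06)&(abs(y+.034)<.06);p=W[m]
    if len(p): print(c,"lid",len(p),p.mean(0).round(4),p.min(0).round(4),p.max(0).round(4))
    print([(round(r["score"],2),r["at"]) for r in landmark_of(c,"jar")]);return im
im=lid("wrist");cv2.imwrite("pics/wrist2.png",im[:,:,::-1]);lid("scene")
togo([.415,-.056,.02],np.radians(-66.7))
E
```

```text
t: 9.55
position: [0.4139, -0.056, 0.1987]
tcp_rot: [0.591, -0.389, 0.387, -0.591]
force: [0.2, -1.4, 0.5]
width: 0.0117
wrist lid 3287 [ 0.462  -0.0356  0.0756] [ 0.4364 -0.0604  0.0703] [ 0.4862 -0.0113  0.0782]
[(0.66, [0.4636, -0.0386, 0.0026])]
scene lid 108 [ 0.4657 -0.0357  0.0753] [ 0.4353 -0.0609  0.0691] [ 0.489  -0.0103  0.08  ]
[(0.68, [0.4587, -0.0339, -0.001]), (0.68, [0.6272, -0.0096, 0.0934]), (0.33, [0.5851, 0.0267, 0.0008])]
pos [ 0.4154 -0.0562  0.1999] xyaw -66.57 ydir [-0.  0. -1.] F [-0.39 -0.51 -0.41] w 0.0117 t 9.75
shift cm [-0.02 17.99 -0.03] turn 0.13 or 0.13 j6 0.967830612003497
```

View pics/wrist2.png

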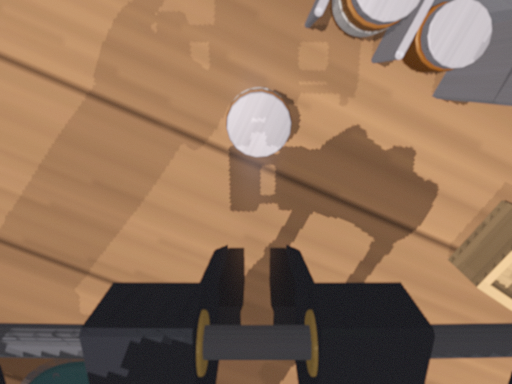

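The wrist picture shows the jar at (260,125), straight ahead of the slightly open fingers at (257,260). I'll descend and push diagonally, 8 cm.

```bash
python3 -m creep '[[[0,4,0],0],[[0,8.5,0],0],[[0,13,0],0],[[0,16,0],0],[[0,17.5,0],0],[[0,18,0],0],[[0,18,0],0],[[0,18,0],0]]' && python3 -m creep '[[[0,0,0.6],0],[[0,0,1.1],0],[[0,0,1.5],0],[[0,0,1.9],0],[[0,0,2.3],0],[[0,0,2.7],0],[[0,0,3.1],0],[[0,0,3.5],0],[[0,0,3.9],0],[[0,0,4.3],0],[[0,0,4.7],0],[[0,0,4.7],0]]' && python3 - <<'E'
from h import *
for c in ("wrist","scene"):
    im,W=cloud(c);x,y,z=W[...,0],W[...,1],W[...,2]
    m=(abs(z-.075)<.006)&(abs(x-.49)<.05)&(abs(y+.02)<.05);p=W[m]
    if len(p): print(c,"lid",len(p),p.mean(0).round(4),p.min(0).round(4),p.max(0).round(4))
    print([(round(r["score"],2),r["at"]) for r in landmark_of(c,"jar")])
togo([.415,-.056,.02],np.radians(-66.7))
E
```

```text
t: 10.55
position: [0.416, -0.0565, 0.0211]
tcp_rot: [-0.591, 0.388, -0.389, 0.591]
force: [-0.5, -0.2, 0.7]
width: 0.0122
t: 11.75
position: [0.4588, -0.0375, 0.0203]
tcp_rot: [-0.591, 0.388, -0.389, 0.591]
force: [0.3, 0.1, 0.1]
width: 0.0119
wrist lid 20357 [ 0.4926 -0.0216  0.075 ] [ 0.4426 -0.0531  0.069 ] [0.516  0.0023 0.081 ]
[(0.86, [0.4931, -0.022, 0.0007])]
scene lid 126 [ 0.4932 -0.0235  0.0746] [ 0.4601 -0.0545  0.0691] [0.5173 0.0026 0.0795]
[(0.23, [0.5869, -0.4115, -0.0023])]
pos [ 0.4581 -0.0377  0.0202] xyaw -66.66 ydir [ 0.001  0.    -1.   ] F [-0.36 -1.16  0.13] w 0.0116 t 11.95
shift cm [-0.03  0.02 -4.68] turn 0.04 or 0.04 j6 1.0268945229201183
```

```bash
python3 -m creep '[[[0,0,0.4],0],[[0,0,0.8],0],[[0,0,1.2],0],[[0,0,1.6],0],[[0,0,2.0],0],[[0,0,2.4],0],[[0,0,2.8],0],[[0,0,3.1],0],[[0,0,3.1],0]]' && python3 -m creep '[[[0,0,-1],0],[[0,0,-3],0],[[0,0,-3],0]]' && python3 - <<'E'
from h import *
im,W=cloud("wrist");cv2.imwrite("pics/wrist3.png",im[:,:,::-1]);x,y,z=W[...,0],W[...,1],W[...,2]
print([(round(r["score"],2),r["at"]) for r in landmark_of("wrist","jar")])
m=(abs(z-.075)<.004)&(abs(x-.522)<.045)&(abs(y+.008)<.045);p=W[m]
print(len(p),p.mean(0).round(4),p.min(0).round(4),p.max(0).round(4))
m=(abs(z-.06)<.003)&(x>.54)&(x<.61)&(abs(y+.01)<.06);p=W[m]
for lo,hi in((-.06,-.03),(.005,.04)):
    q=p[(p[:,1]>lo)&(p[:,1]<hi)];print("divider",len(q),q.mean(0).round(4) if len(q) else "", q.min(0).round(4) if len(q) else "")
togo([.47,-.0086,.02],np.radians(-91.7))
E
```

```text
t: 12.85
position: [0.4869, -0.0253, 0.0203]
tcp_rot: [-0.591, 0.388, -0.389, 0.591]
force: [-0.5, -0.0, -0.1]
width: 0.0118
t: 13.15
position: [0.4557, -0.0377, 0.0195]
tcp_rot: [0.591, -0.39, 0.388, -0.59]
force: [0.8, -0.2, 0.6]
width: 0.0117
[(0.7, [0.5203, -0.0113, 0.0014])]
27964 [ 0.5221 -0.0094  0.0756] [ 0.4961 -0.0348  0.0723] [0.5457 0.0147 0.078 ]
divider 2506 [ 0.5651 -0.046   0.0601] [ 0.5515 -0.06    0.057 ]
divider 0  
pos [ 0.4585 -0.0375  0.0203] xyaw -66.71 ydir [ 0.001  0.    -1.   ] F [ 0.27 -0.14  0.12] w 0.0119 t 13.25
shift cm [-2.21  0.03  2.2 ] turn 24.99 or 24.99 j6 1.0283069794339945
```

View pics/wrist3.png

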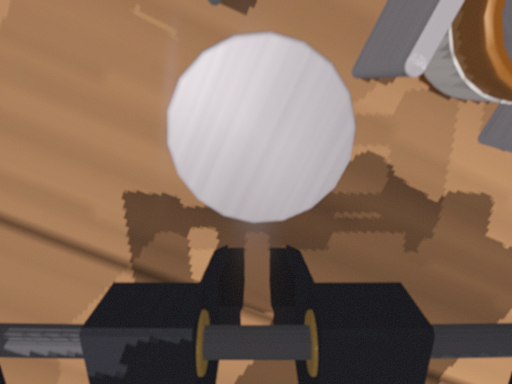

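```bash
python3 -m creep '[[[-0.8,0,0.5],8],[[-1.5,0,1.2],16],[[-2.2,0,2.0],25],[[-2.2,0,2.0],25],[[-2.2,0,2.0],25]]' && python3 - <<'E'
from h import *
im,W=cloud("wrist");cv2.imwrite("pics/wrist4.png",im[:,:,::-1]);x,y,z=W[...,0],W[...,1],W[...,2]
m=(abs(z-.075)<.004)&(abs(x-.522)<.045)&(abs(y+.009)<.045);p=W[m]
print(len(p),p.mean(0).round(4),p.min(0).round(4),p.max(0).round(4))
m=(abs(z-.06)<.003)&(x>.54)&(x<.60)&(abs(y+.01)<.06);p=W[m]
for lo,hi in((-.06,-.033),(.013,.04)):
    q=p[(p[:,1]>lo)&(p[:,1]<hi)];print("divider",len(q),np.median(q,0).round(4) if len(q) else "")
q=np.array([.5221,-.0094])
togo([.47,-.0086,.02],np.radians(-91.7))
E
```

```text
t: 13.75
position: [0.469, -0.0091, 0.0204]
tcp_rot: [0.494, -0.506, 0.506, -0.494]
force: [-0.4, 0.7, 0.2]
width: 0.012
23175 [ 0.5204 -0.0104  0.0749] [ 0.4771 -0.0351  0.071 ] [0.5438 0.0143 0.0774]
divider 1960 [ 0.5613 -0.044   0.0598]
divider 1919 [0.5632 0.0251 0.0597]
pos [ 0.4687 -0.0093  0.0203] xyaw -91.46 ydir [ 0. -0. -1.] F [-0.36 -0.39 -0.22] w 0.0118 t 13.8
shift cm [-0.07  0.03  0.13] turn 0.24 or 0.24 j6 1.5234602393893821
```

View pics/wrist4.png

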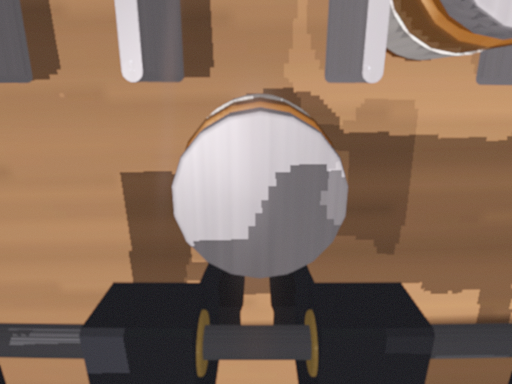

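The picture shows the jar (260,190) centred between the two dividers (132,40) and (375,40), and the fingers behind it. Now the straight push.

```bash
python3 -m creep '[[[-0.1,0,0.6],0],[[-0.1,0,1.2],0],[[-0.1,0,1.7],0],[[-0.1,0,2.1],0],[[-0.1,0,2.5],0],[[-0.1,0,2.9],0],[[-0.1,0,3.3],0],[[-0.1,0,3.7],0],[[-0.1,0,4.1],0],[[-0.1,0,4.5],0],[[-0.1,0,4.5],0]]' && python3 -m creep '[[[0,0,0.4],0],[[0,0,0.8],0],[[0,0,1.2],0],[[0,0,1.6],0],[[0,0,2.0],0],[[0,0,2.4],0],[[0,0,2.8],0],[[0,0,3.2],0],[[0,0,3.5],0],[[0,0,3.5],0]]'; python3 - <<'E'
from h import *
im,W=cloud("wrist");x,y,z=W[...,0],W[...,1],W[...,2]
m=(abs(z-.075)<.004)&(abs(x-.58)<.045)&(abs(y+.009)<.03);p=W[m]
print(len(p),p.mean(0).round(4),p.min(0).round(4),p.max(0).round(4))
togo([.5547,-.009,.02],np.radians(-91.7))
E
```

```text
t: 14.9
position: [0.5144, -0.0095, 0.0204]
tcp_rot: [0.492, -0.507, 0.507, -0.493]
force: [0.6, 0.4, 0.4]
width: 0.012
t: 15.9
position: [0.5491, -0.0106, 0.0203]
tcp_rot: [0.493, -0.507, 0.507, -0.493]
force: [-0.2, -0.1, 0.4]
width: 0.0117
19901 [ 0.5859 -0.0106  0.075 ] [ 0.5374 -0.035   0.071 ] [0.6087 0.014  0.0789]
pos [ 0.5489 -0.0106  0.0203] xyaw -91.66 ydir [ 0.001 -0.    -1.   ] F [-0.89 -0.14  0.33] w 0.012 t 15.95
shift cm [-0.17  0.03  0.57] turn 0.04 or 0.04 j6 1.5350956506778957
```

Not home yet. I'll creep on until a force appears.

```bash
python3 -m creep '[[[0,0,0.1],0],[[0,0,0.2],0],[[0,0,0.3],0],[[0,0,0.3],0]]'; python3 -m creep '[[[0,0,0.1],0],[[0,0,0.1],0]]';python3 -m creep '[[[0,0,0.1],0],[[0,0,0.1],0]]'
```

```text
t: 16.35
position: [0.5514, -0.0106, 0.0202]
tcp_rot: [-0.493, 0.507, -0.507, 0.493]
force: [-1.8, 0.1, 0.4]
width: 0.012
t: 16.55
position: [0.5526, -0.0107, 0.0202]
tcp_rot: [0.493, -0.507, 0.507, -0.493]
force: [-0.8, -0.6, -0.0]
width: 0.0119
t: 16.75
position: [0.5536, -0.0107, 0.0202]
tcp_rot: [0.493, -0.507, 0.507, -0.493]
force: [-0.5, 0.7, 0.2]
width: 0.0118
```

```bash
python3 -m creep '[[[0,0,0.1],0],[[0,0,0.1],0]]'; python3 -m creep '[[[0,0,0.1],0],[[0,0,0.1],0]]'
```

```text
t: 16.95
position: [0.5542, -0.0107, 0.0202]
tcp_rot: [-0.493, 0.507, -0.507, 0.493]
force: [-2.7, 0.2, 1.2]
width: 0.0115
t: 17.15
position: [0.5543, -0.0107, 0.0201]
tcp_rot: [-0.493, 0.508, -0.507, 0.492]
force: [-4.3, 0.4, 4.0]
width: 0.0116
```

The TCP stopped at x = 0.5543 with the force rising, against 0.5547 predicted. The jar is home. I'll back straight out and check.

```bash
python3 -m creep '[[[0,0,-0.5],0],[[0,0,-2],0],[[0,0,-5],0],[[0,0,-9],0],[[0,-4,-10],0],[[0,-9,-11],0],[[0,-14,-11],0],[[0,-14,-11],0],[[0,-14,-11],0]]'; python3 - <<'E'
from h import *
im,W=cloud("wrist");x,y,z=W[...,0],W[...,1],W[...,2];cv2.imwrite("pics/wrist5.png",im[:,:,::-1])
m=(abs(z-.075)<.004)&(abs(x-.59)<.04)&(abs(y+.01)<.03);p=W[m]
print(len(p),p.mean(0).round(4),p.min(0).round(4),p.max(0).round(4))
n=np.linalg.svd(p-p.mean(0),full_matrices=False)[2][2];print("tilt",n.round(3))
m=(abs(z-.105)<.004)&(x>.6)&(x<.66)&(abs(y+.01)<.03);q=W[m];print("rail",len(q),np.percentile(q[:,0],[2,50,98]))
m=(abs(z-.06)<.003)&(x>.55)&(x<.61)&(abs(y+.01)<.06);p=W[m]
for lo,hi in((-.06,-.033),(.013,.04)):
    q=p[(p[:,1]>lo)&(p[:,1]<hi)];print("divider",len(q),np.median(q,0).round(4) if len(q) else "")
for c in ("wrist","top"):
    if c=="top": get_image(c)
    print(c,[(round(r["score"],2),r["at"]) for r in landmark_of(c,"jar")],[r["at"] for r in landmark_of(c,"kept_c")][:4])
print(sense()["position"],sense()["force"])
E
```

```text
t: 18.05
position: [0.4474, -0.0077, 0.1624]
tcp_rot: [0.491, -0.506, 0.509, -0.494]
force: [-0.4, 0.2, -0.3]
width: 0.0117
1256 [ 0.5702 -0.0104  0.0725] [ 0.5621 -0.0326  0.071 ] [0.5763 0.0117 0.0747]
tilt [ 0.006 -0.002 -1.   ]Traceback (most recent call last):
  File "<stdin>", line 6, in <module>
    return _quantile_unchecked(
        a, q, axis, out, overwrite_input, method, keepdims, weights)
    return _ureduce(a,
                    func=_quantile_ureduce_func,
    ...<5 lines>...
                    overwrite_input=overwrite_input,
                    method=method)
    r = func(a, **kwargs)
    result = _quantile(arr,
                       quantiles=q,
    ...<2 lines>...
                       out=out,
                       weights=wgt)
    slices_having_nans = np.isnan(arr[-1, ...])
                                  ~~~^^^^^^^^^
IndexError: index -1 is out of bounds for axis 0 with size 0
```

View pics/wrist5.png

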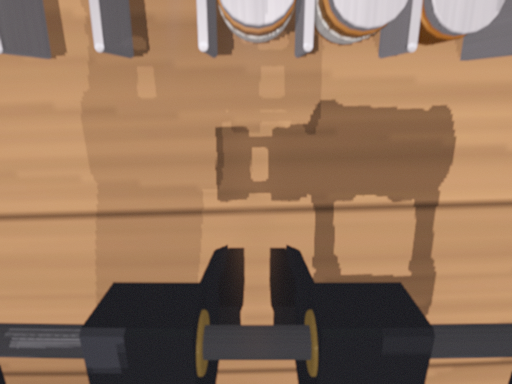

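The jar at (256,15) stands in the gap next to the two kept jars, but the view cuts it off. I'll go up and forward for one full check.

```bash
python3 -m creep '[[[0,-4,0],0],[[0,-6,3],0],[[0,-6,6],0],[[0,-6,6],0],[[0,-6,6],0]]'; python3 - <<'E'
from h import *
im,W=cloud("wrist");x,y,z=W[...,0],W[...,1],W[...,2];cv2.imwrite("pics/wrist6.png",im[:,:,::-1])
m=(abs(z-.075)<.004)&(abs(x-.59)<.045)&(abs(y+.01)<.03);p=W[m]
print("lid",len(p),p.mean(0).round(4),p.min(0).round(4),p.max(0).round(4),"normal",np.linalg.svd(p-p.mean(0),full_matrices=False)[2][2].round(3))
m=(abs(z-.105)<.004)&(x>.6)&(x<.66)&(abs(y+.01)<.03);q=W[m];print("rail",len(q),np.percentile(q[:,0],[2,50,98]) if len(q) else "")
print("wrist",[(round(r["score"],2),r["at"]) for r in landmark_of("wrist","jar")],[(round(r["score"],2),r["at"]) for r in landmark_of("wrist","rack_back")])
get_image("top")
for n in ("jar","kept_c","tasting_cup","masu","bottle","funnel","brush"): print(n,[(round(r["score"],2),r["at"]) for r in landmark_of("top",n)][:4])
E
```

```text
t: 18.6
position: [0.5042, -0.0092, 0.2174]
tcp_rot: [-0.494, 0.509, -0.506, 0.491]
force: [-0.2, 0.7, 0.2]
width: 0.0119
lid 3284 [ 0.5894 -0.0108  0.075 ] [ 0.5639 -0.0396  0.0714] [0.6162 0.0196 0.079 ] normal [-0.006 -0.    -1.   ]
rail 3293 [0.61533152 0.62644211 0.6372083 ]
wrist [(0.67, [0.5926, -0.0117, -0.001])] [(0.26, [0.6316, 0.0577, 0.096]), (0.19, [0.6334, 0.1267, 0.0928])]
jar [(0.45, [0.6211, -0.1139, 0.095]), (0.43, [0.6291, -0.0111, 0.0917])]
kept_c [(0.65, [0.5883, -0.1499, 0.0013]), (0.63, [0.4006, 0.3221, -0.0033]), (0.51, [0.5951, 0.1984, 0.0005])]
tasting_cup [(0.86, [0.4022, 0.3199, -0.0052])]
masu [(0.69, [0.4396, -0.3456, -0.0015]), (0.46, [0.6341, 0.1633, 0.0956]), (0.38, [0.5895, -0.4056, 0.0009])]
bottle [(0.66, [0.5476, 0.3987, -0.0023]), (0.26, [0.6367, 0.1643, 0.0928])]
funnel [(0.59, [0.777, -0.1477, 0.0049]), (0.16, [0.629, -0.0112, 0.0926])]
brush [(0.62, [0.5926, -0.4042, -0.0008]), (0.41, [0.6268, -0.0483, 0.0949]), (0.19, [0.7733, -0.1484, 0.0028])]
```

View pics/wrist6.png

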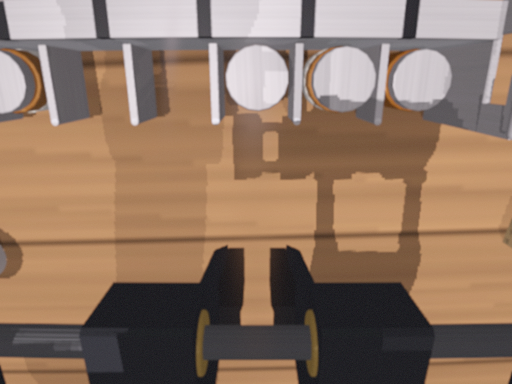

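The picture shows the jar (257,77) upright in the third gap from the tall plate (500,60), in line with the kept jars (345,78) and (420,80). The lid centre is 37 mm in front of the rail centre; fully home would be 39 mm, so it is home within the measuring error. The arm is clear of everything.

```bash
python3 -c "
from workcell import *
print(finish_job())"
```

```text
the job is handed in; nothing more can be done
None
```

The sample jar is home in the third gap counted from the tall end plate, which stands at the rack's right (-y) end, and the job is handed in. It reports no verdict.

**Rail:** I ran the closed fingers along the rail with about 4–6 N of contact force, starting beside the plate. They crossed gaps 1 and 2 (both full) and stopped over gap 3 at y = -0.016, then lifted off.

**Push:** I pushed the jar along the bench diagonally to the mouth of the gap, then straight in. The fingers stopped at x = 0.554 with the force rising to about 4 N; I had predicted 0.555 for fully home.

**Last checks:**
- **Jar:** the wrist depth puts the lid centre at (0.589, -0.011) with the lid at 75 mm, so the jar is on the bench. It is upright (tilt about 0.006 rad) and within about 2 mm of fully home and of the gap's middle.
- **Other things:** the networks put the cup, masu, bottle, funnel and brush, and two of the kept jars, within about 5 mm of where they started. They did not report the third kept jar, in gap 2, but the last picture shows it in place.
- **Disagreements:** the "jar" query in the last top view returned only low-scoring false hits on the rail, so I relied on the wrist camera (network 0.593, depth 0.589). The measured lid-to-rail distance was 37 mm, against 39 mm expected, which is within calibration error.

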